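Hang the slide rack up to drain

ROBOT

A 6-joint arm with a two-finger parallel gripper is mounted at the origin on a cart in front of the work surface, level with it; the furniture and walls round the work are solid. World frame = base frame: x ahead of the robot, y to its left, z up, the work surface at z = 0. Lengths are in m, angles in rad, forces in N, time in s.
With the tool pointing down it reaches from about 0.35 to 0.975 m from the base axis. Payload 4.9 kg.
Tool frame: the origin (TCP) lies midway between the tips of the shut fingers; the grasp point (between the pads) lies 19 mm behind it; z points along the fingers, y is the line along which they close (so a half turn about z gives the same grasp; the last joint's range is limited). The gripper opens to 85 mm and grips with 20 to 120 N. Pads are 22 mm wide; open, the fingers measure 114 mm over their backs; the gripper's body (76 mm by 85 mm) begins 54 mm behind the grasp point. The pads swing forward as they close: fully open they stand 13 mm farther back than shut.
Start: joints at [-1.259, 0.053, 1.613, -0, 1.476, -0.119], TCP at [0.261, -0.568, 0.205] pointing down, gripper open.
Joint ranges: [-3.01, 3.01], [-1.01, 2.22], [0.06, 2.58], [-1.02, 4.17], [0.09, 2.62], [-3.14, 3.14]. Speed limits (rad/s): [2.57, 2.57, 3.14, 3.14, 3.14, 3.14].

INTERFACE

Orientations are given as a unit quaternion [x, y, z, w].
In Python, from cell import get_state, capture, job_done gives the robot as it stands. The module is installed in compiled form; this text tells all that it offers.
- The arm moves only by the tool carry_out, never from a script. Its argument "commands" is a list of rows, each a list of 5 numbers: the shift along the tool's x, y, z in cm, then the turn about the tool's z in rad, then the finger opening in cm, from 0 to 8.54. In form: [[dx, dy, dz, roll, jaw], ...]. A call has 1 to 10 rows; each row is the pose to reach, as a shift and turn from the pose commanded when the call began, along the tool's axes at that moment; what a row does not reach only later rows make up. A row lasts 1/8 s, in which the tool goes at most 62.5 mm and 10.7 degrees, less where a joint would pass 70% of its speed; a pose out of reach is approached as far as the arm can. A call with a gripper value outside its range is refused whole. The fingers move at their own pace and stop on an object; "newtons" is the grip in N (left out, the last holds). Time passes only in rows, so rows that repeat a pose let the fingers close. It gives the time, the measured TCP pose, the force, the opening and the grip force at its end, in the units of the state.
- get_state(): the state, without advancing time (a new reading comes with each control period).
- capture(name): name is "scene" or "top"; returns a dict with "pixels" (384x512x3 uint8, red, green, blue), "K" (3x3 intrinsics, pixels), "world_from_camera" (4x4, takes a point from camera to world coordinates). Camera axes: x right, y up, looking along -z (the intrinsics and any distortion apply to the point x, -y, -z); pixel columns grow to the right and rows downward; lengths in m; the calibration is good to about 2 mm. A picture is of the moment at which its call begins. There is no depth.
- job_done(): hands the job in; it is judged then, once.
The state is a dict: "time_s": time; "qpos": joint angles; "qvel": joint speeds; "effort": joint torques, N m; "tcp_pos": TCP position; "tool_rot": TCP orientation; "contact_force": force on the tool from outside, world axes, zero at the start; "wrist_torque": the same for the moment, N m; "gripper_width": finger opening in m; "finger_force": force on a finger pad.
Only numpy, scipy, OpenCV 4.12 (cv2) and the standard library are available. Lean on these libraries where they do the work, as an engineer would, in place of code of your own. Each camera call takes 0.05 s, during which the arm holds its last target. There are 200 camera calls.

TASK

The rinsed slide rack is standing in the glass dish with its handle folded down: swing the handle upright while the rack still stands in the dish, then carry the rack over level and hang it by the handle on the hook of the draining stand, pressing the handle's crossbar gently down past the sprung wire keeper to the bottom of the hook so that the keeper snaps shut over it. The hook arm's height on its post is only roughly known, so feel for it and do not force the handle onto the hook; keep the rack level, leave the dish where it is and do not disturb the other things, and let go with the rack hanging quietly.

Things in the scene. Friction and masses are not known exactly. Their poses are not given: they have to be found in the camera images.
- rack: Steel slide rack, 78 x 97 x 81 mm without handle, 0.43 kg with it, loose in the glass dish. Origin: centre of underside; z up, y along the line of the handle's two pivots (at y = +-53, z = 70 mm), x across. The handle folds down to -x. Slides fall out if it leans over 20 degrees.
- bail (a joint): Swing handle's angle about the pivots, rad: 0 folded (8 degrees above level, out to the rack's -x), 1.43 upright, stop 1.58; starts at 0 to 0.25. Stiff pivots hold it upright; low down it sags back. 1 N at its end lifts it. 5 mm round bar; its crossbar, parallel to the rack's y, has its centre line 70 mm from the pivots. Lift it by a fingertip from below and outside, under the end of its grip loop.
- bail_grip (a point): Centre of the flat grip loop on the middle of the crossbar, 18 mm beyond the crossbar's centre line (88 mm from the pivots). Loop: 36 mm wide (along y), 8 mm thick, its end 36 mm beyond the crossbar, window 22 mm wide. Grip it across the 36 mm, fingertips not far below the crossbar; hook and keeper (within 7 mm of the middle) then pass between the fingers.
- stand: Fixed draining stand: drip tray 150 x 140 x 16 mm, post 93 mm behind its centre, 246 mm high, with a round 8 mm hook arm clamped on it that reaches forward (-x). Origin: centre of tray's underside, z up. The crossbar hangs in the hook parallel to the stand's y, its centre at x = -5.5 mm, z = 195 mm; but the clamp was set by hand up to 15 mm higher or lower, which is not measured.
- keeper (a joint): Angle of the sprung wire keeper across the hook's throat, rad: 0 shut, grows as pushed down. The crossbar meets it about 16 mm above the seat, must push it down with a force growing to 7-10 N (the rack's weight alone only half opens it), slips past 4-6 mm above the seat (at about 0.4 rad) and it springs back to 0 over the bar. Just below is the rigid seat, where force rises steeply; never push with over 24 N.
- rinse_dish: Low round glass dish, 162 mm wide, 45 mm high, 2 mm wall, inner floor 3 mm up, loose. Origin: centre of its underside.
- forceps: Bystander: forceps lying on the worktop, 16 x 120 x 10 mm; origin under its middle.
- tape_roll: Bystander: flat tape roll, 66 mm wide, 19 mm high; origin under its middle.
- beaker: Bystander: beaker, 55 mm wide, 66 mm high; origin under its middle.
- timer: Bystander: square bench timer, 68 x 68 x 20 mm; origin under its middle.
- stand_mouth (a point): Point on the stand 195 mm straight above its origin (a fixed mark, does not follow the clamp). The crossbar enters the hook from above at x = -5.5 (+-2) mm, close behind the tip: in front the hook's tip (inner face x = -10 mm, top 19 mm above the seated crossbar's centre), behind the keeper's ears (from x = 10 mm, 27 mm above it).
Things that resemble listed ones, but are neither listed nor needed, are in the scene too. Leave any orange look-alike of the rack alone.

How it is judged:
On the way, in this order (a step that is already met when the one before it is completed fails the run):
1. the handle is swung upright (within 0.2 rad) while the rack still stands in the dish (value of joint bail above 1.23 rad and distance between rack and rinse_dish below 0.02 m), for 0.2 s.
2. the rack is lifted clear of the dish (height (world z) of rack above 0.05 m), for 0.1 s.
At the end, for the whole second after the job is handed in: Rack hangs by its crossbar at the bottom of the hook's throat (loop centre within 15 mm of the stand's middle, 190 to 236 mm up), keeper shut (< 0.06 rad), hook bearing the weight, rack level within 0.2 rad, still (< 0.05 m/s), let go; dish within 30 mm of its start (z of bail_grip in the frame of stand between 0.19 and 0.236 m and horizontal distance between bail_grip and stand below 0.015 m and value of joint keeper below 0.06 rad and contact force between rack and stand above 1.5 N and contact force between rack and the fingers below 0.1 N and angle between rack's own z axis and vertical below 0.2 rad and linear speed of rack below 0.05 m/s and distance of rinse_dish from where it was at the start of the episode below 0.03 m); the robot touches nothing.
It fails at once if the rack leans more than 0.4 rad (slides fall out) (angle between rack's own z axis and vertical above 0.4 rad).
It fails at once if the rack or its handle is forced onto the stand with more than 24 N (contact force between rack and stand above 24 N).
It fails at once if a bystander (forceps, tape roll, beaker, timer) is moved more than 20 mm (distance of any of forceps, tape_roll, beaker, timer from where it was at the start of the episode above 0.02 m).
It fails at once if the dish is dragged more than 40 mm (distance of rinse_dish from where it was at the start of the episode above 0.04 m).
It also fails if it takes over 72 s, if anything falls off the work surface, if the arm or the gripper's body presses on something with over 40 N, if the wrist force passes 120 N, or if a joint passes its speed limit or range.

## Working session

There is one attempt and no reset: what is moved stays moved. The work goes in short steps, Python scripts to look and compute and a tool call to move; the robot and the scene stay as the last step left them, time stands still between calls to the robot, and variables do not carry over. Pictures are saved under pics/ and viewed, at most 10 in all, crops included, and the job is handed in when it is done.

Besides the shell and the picture viewer there is one more tool, called after "Emit:" by a JSON object that holds its "op" and its "data", one argument or row to a line. carry_out: Moves the arm, as the interface text tells. Its arguments: {"type":"object","properties":{"commands":{"type":"array","items":{"type":"array","items":{"type":"number"}}},"newtons":{"type":"number"}},"required":["commands"]}

```bash
mkdir -p pics; cat > h.py <<'E'
import numpy as np, cv2
from cell import get_state, capture, job_done
def cap(n,f):
    d=capture(n); cv2.imwrite('pics/'+f+'.png',d['pixels'][:,:,::-1]); np.savez('pics/'+f+'.npz',**d); return d
def load(f): return dict(np.load('pics/'+f+'.npz'))
def ray(d,u,v):
    r=np.array([(u-d['K'][0,2])/d['K'][0,0],-(v-d['K'][1,2])/d['K'][1,1],-1.]); T=d['world_from_camera']
    return T[:3,3],T[:3,:3]@r
def onz(d,u,v,z):
    o,r=ray(d,u,v); return o+r*(z-o[2])/r[2]
def proj(d,p):
    T=d['world_from_camera']; c=T[:3,:3].T@(np.array(p)-T[:3,3]); return d['K'][0,0]*c[0]/-c[2]+d['K'][0,2], d['K'][1,1]*-c[1]/-c[2]+d['K'][1,2]
def tri(d1,a,d2,b):
    o,r=ray(d1,*a);p,s=ray(d2,*b); t=np.linalg.lstsq(np.c_[r,-s],p-o,rcond=None)[0]; x,y=o+r*t[0],p+s*t[1]; return (x+y)/2,np.linalg.norm(x-y)
E
python3 - <<'E'
from h import *
s=get_state(); print({k:np.round(v,3) for k,v in s.items()})
for n in('scene','top'):
    d=cap(n,n+'0'); print(d.keys(),d['K'],d['world_from_camera'].round(3))
a=cv2.resize(cv2.imread('pics/scene0.png'),(800,600)); cv2.imwrite('pics/s0.png',a)
a=cv2.resize(cv2.imread('pics/top0.png'),(800,600)); cv2.imwrite('pics/t0.png',a)
E
```

```text
{'time_s': np.float64(0.0), 'qpos': array([-1.259,  0.053,  1.614, -0.   ,  1.476, -0.119]), 'qvel': array([-0.   , -0.   ,  0.001, -0.001, -0.001,  0.002]), 'effort': array([-2.0000e-03, -3.9369e+01, -3.7018e+01, -0.0000e+00,  7.0000e-03,
       -0.0000e+00]), 'tcp_pos': array([ 0.261, -0.567,  0.204]), 'tool_rot': array([ 0.977,  0.214, -0.   , -0.001]), 'contact_force': array([-0.002,  0.538,  0.405]), 'wrist_torque': array([ 0.008,  0.046, -0.036]), 'finger_force': np.float64(0.0), 'gripper_width': np.float64(0.086)}
dict_keys(['pixels', 'K', 'world_from_camera']) [[410.03237517   0.         260.91536062]
 [  0.         410.03237517 190.05720419]
 [  0.           0.           1.        ]] [[ 0.953 -0.164  0.254  0.857]
 [ 0.302  0.457 -0.837 -1.189]
 [ 0.021  0.874  0.485  0.828]
 [ 0.     0.     0.     1.   ]]
dict_keys(['pixels', 'K', 'world_from_camera']) [[448.88063635   0.         259.02023114]
 [  0.         448.88063635 190.15154245]
 [  0.           0.           1.        ]] [[ 0.276  0.925 -0.262  0.088]
 [-0.961  0.264 -0.08  -0.121]
 [-0.005  0.274  0.962  1.703]
 [ 0.     0.     0.     1.   ]]
```

View pics/s0.png

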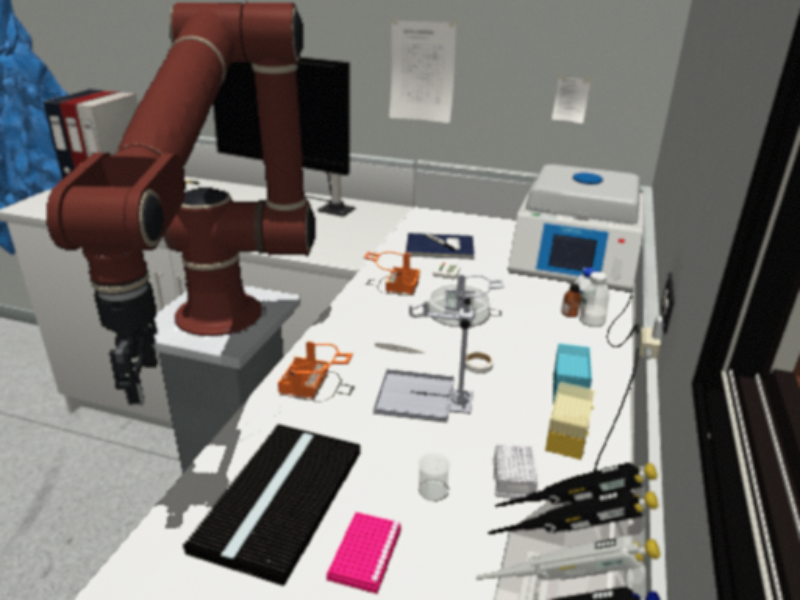

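View pics/t0.png

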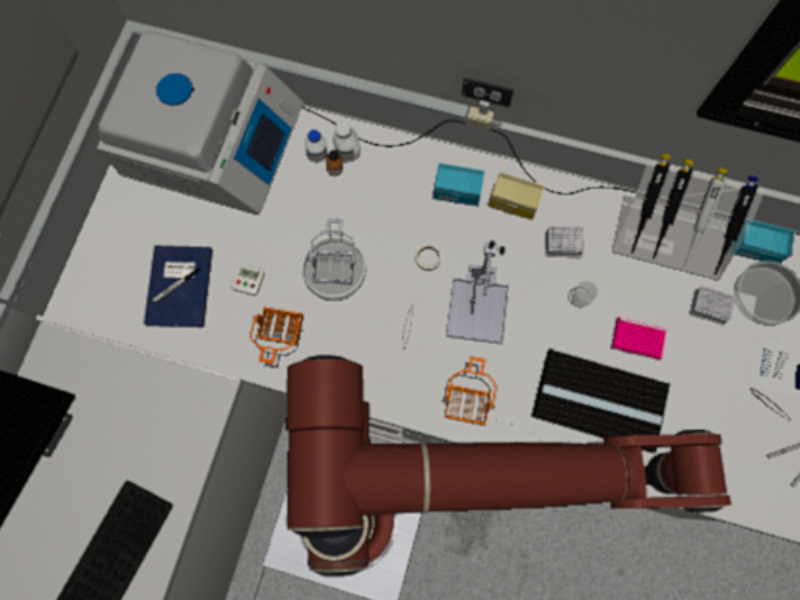

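```bash
python3 - <<'E'
from h import *
t=cv2.imread('pics/top0.png'); s=cv2.imread('pics/scene0.png')
a=cv2.resize(t[135:240,185:245],None,fx=5.5,fy=5.5,interpolation=cv2.INTER_CUBIC)
b=cv2.resize(t[145:225,280:330],None,fx=7.2,fy=7.2,interpolation=cv2.INTER_CUBIC)
o=np.zeros((600,800,3),np.uint8); o[:a.shape[0],:a.shape[1]]=a; o[:b.shape[0],400:400+b.shape[1]]=b; cv2.imwrite('pics/tz.png',o)
c=cv2.resize(s[165:275,235:340],None,fx=5.4,fy=5.4,interpolation=cv2.INTER_CUBIC);cv2.imwrite('pics/sz.png',c)
d=load('top0')
for n,p in dict(dish=(334,268),tray=(477,310),post=(487,250)).items(): print(n,onz(d,p[0]*.64,p[1]*.64,0.0).round(3))
E
```

```text
dish [0.576 0.216 0.   ]
tray [ 0.569 -0.163  0.   ]
post [ 0.73  -0.148  0.   ]
```

View pics/tz.png

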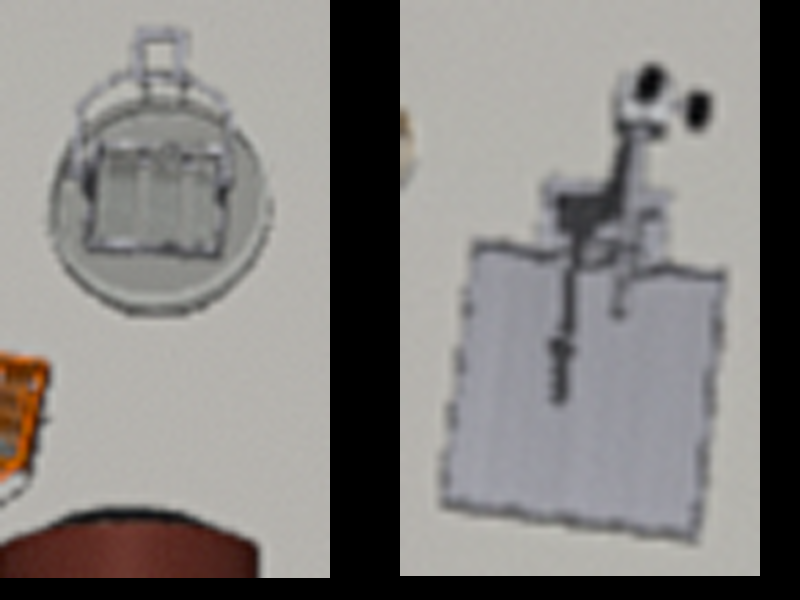

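View pics/sz.png

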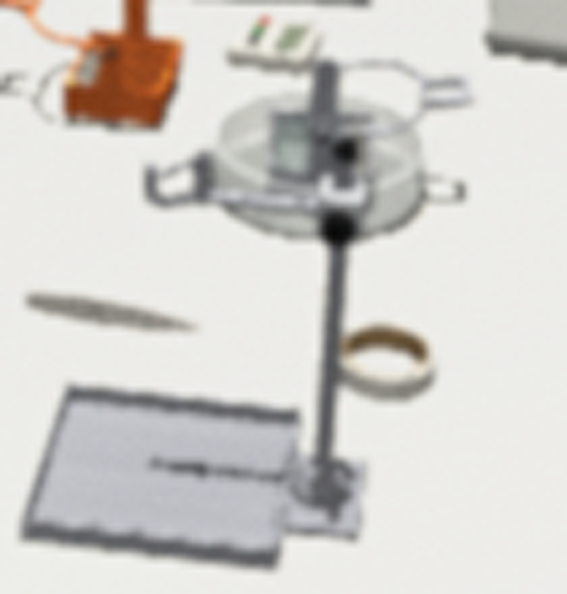

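```bash
python3 - <<'E'
from h import *
t=load('top0'); s=load('scene0')
def Z(x,y,o,k): return (o[0]+(x+.5)/k-.5,o[1]+(y+.5)/k-.5)
T=lambda x,y:Z(x,y,(185,135),5.5); S=lambda x,y:Z(x,y,(235,165),5.4); B=lambda x,y:Z(x-400,y,(280,145),7.2)
print('loop end',tri(t,T(163,31),s,S(471,91)))
print('loop root(crossbar)',tri(t,T(161,75),s,S(424,92)))
print('rack corners',[onz(t,*T(*p),.084).round(4) for p in((97,147),(225,150),(222,252),(90,250))])
# dish
im=t['pixels'].astype(int)
for nm,d,c,r in(('top',t,(305,192),30),('scene',s,(265,252),50)):
    im=d['pixels'].astype(int); m=((im[...,2]-im[...,0])>6).astype(np.uint8)
    m=cv2.morphologyEx(m,cv2.MORPH_CLOSE,np.ones((3,3)))
    m=cv2.morphologyEx(m,cv2.MORPH_OPEN,np.ones((5,5)))
    n,l,st,ce=cv2.connectedComponentsWithStats(m)
    k=l[int(c[1]),int(c[0])]; print(nm,k,st[k],ce[k])
    cs,_=cv2.findContours((l==k).astype(np.uint8),cv2.RETR_EXTERNAL,cv2.CHAIN_APPROX_NONE)
    if k: 
        q=cv2.boxPoints(cv2.minAreaRect(max(cs,key=cv2.contourArea))); print(q,[onz(d,*p,.016).round(4) for p in q])
print('tray eye',[onz(t,*B(*p),.016).round(4) for p in((473,241),(727,272),(700,540),(443,505))])
print('tray eye scene',[onz(s,*S(*p),.016).round(4) for p in((70,388),(298,415),(275,552),(28,525))])
print('post top', tri(t,B(645,78),s,S(325,63)),'clamp',tri(t,B(640,125),s,S(343,190)))
print('hook tip top',onz(s,*S(152,170),.214), 'hookfrontend top',onz(t,*B(620,314),.19))
E
```

```text
loop end (array([0.67190948, 0.23486135, 0.0882039 ]), np.float64(0.0012056771442874629))
loop root(crossbar) (array([0.64004276, 0.22638329, 0.08614929]), np.float64(0.0026144779262441626))
rack corners [array([0.5789, 0.254 , 0.084 ]), array([0.6012, 0.1678, 0.084 ]), array([0.5298, 0.1479, 0.084 ]), array([0.5063, 0.2355, 0.084 ])]
top 8 [ 287  180   37   38 1113] [305.26325247 199.48607367]
[[286.13852 213.89233]
 [290.46158 179.30771]
 [324.67697 183.58463]
 [320.3539  218.16925]] [array([ 0.4842, -0.1072,  0.016 ]), array([ 0.6234, -0.0874,  0.016 ]), array([ 0.6433, -0.2209,  0.016 ]), array([ 0.504 , -0.2378,  0.016 ])]
scene 8 [ 242  240   50   25 1000] [265.994 252.667]
[[241.50003 261.5    ]
 [244.09756 238.12195]
 [292.2805  243.47562]
 [289.68295 266.85367]] [array([ 0.5122, -0.2434,  0.016 ]), array([ 0.4784, -0.1245,  0.016 ]), array([ 0.6393, -0.1004,  0.016 ]), array([ 0.6602, -0.2195,  0.016 ])]
tray eye [array([ 0.6277, -0.0832,  0.016 ]), array([ 0.6485, -0.2208,  0.016 ]), array([ 0.4996, -0.2424,  0.016 ]), array([ 0.4805, -0.1059,  0.016 ])]
tray eye scene [array([ 0.4862, -0.1115,  0.016 ]), array([ 0.6286, -0.0921,  0.016 ]), array([ 0.6481, -0.2235,  0.016 ]), array([ 0.5077, -0.2466,  0.016 ])]
post top (array([ 0.64047641, -0.14532328,  0.28773319]), np.float64(0.0020663080566959225)) clamp (array([ 0.65121742, -0.14848108,  0.21073558]), np.float64(0.012286358563227845))
hook tip top [ 0.55129381 -0.16275771  0.214     ] hookfrontend top [ 0.55561837 -0.16548774  0.19      ]
```

```bash
cat >> h.py <<'E'
from scipy.spatial.transform import Rotation as Ro
def go(*ts,yaw=None):
    s=get_state(); R=Ro.from_quat(s['tool_rot']).as_matrix(); y0=np.arctan2(R[1,0],R[0,0])
    print('t',round(float(s['time_s']),2),'tcp',s['tcp_pos'].round(4),'yaw',round(y0,4),'F',s['contact_force'].round(2),'w',round(float(s['gripper_width']),4),'q',s['qpos'].round(2))
    for t in ts: print((R.T@(np.array(t)-s['tcp_pos'])*100).round(2), None if yaw is None else round(y0-yaw,3))
E
python3 -c "
from h import *
go((.261,-.568,.3),(.706,.244,.3),(.706,.244,.08),yaw=.257)"
```

```text
t 0.1 tcp [ 0.2608 -0.5673  0.2043] yaw 0.4308 F [ 0.28 -0.16  0.29] w 0.0856 q [-1.26  0.05  1.61 -0.    1.48 -0.12]
[-0.01  0.05 -9.57] 0.174
[ 74.33 -55.14  -9.45] 0.174
[ 74.33 -55.1   12.55] 0.174
```

Emit:
{"op": "carry_out", "data": {
  "commands": [
    [0, 0, -9.5, 0, 0],
    [0, 0, -9.5, 0, 0],
    [74.3, -55.1, -9.5, 0.174, 0],
    [74.3, -55.1, -9.5, 0.174, 0],
    [74.3, -55.1, -9.5, 0.174, 0],
    [74.3, -55.1, -9.5, 0.174, 0],
    [74.3, -55.1, -9.5, 0.174, 0],
    [74.3, -55.1, -9.5, 0.174, 0],
    [74.3, -55.1, -9.5, 0.174, 0],
    [74.3, -55.1, -9.5, 0.174, 0]
  ]
}}

```text
time_s: 1.35
tcp_pos: [0.502, -0.1275, 0.3]
tool_rot: [0.992, 0.128, -0.0, -0.0]
contact_force: [0.7, -0.7, 0.5]
gripper_width: -0.0002
finger_force: 0.0
```

```bash
python3 -c "
from h import *
go((.706,.244,.3),(.706,.244,.08),yaw=.257)"
```

```text
t 1.35 tcp [ 0.502  -0.1275  0.3   ] yaw 0.2567 F [ 0.75 -0.74  0.49] w -0.0002 q [-0.39 -0.24  1.73 -0.    1.65  0.92]
[ 29.17 -30.75  -0.  ] -0.0
[ 29.17 -30.75  22.  ] -0.0
```

Emit:
{"op": "carry_out", "data": {
  "commands": [
    [29.2, -30.7, 0, 0, 0],
    [29.2, -30.7, 0, 0, 0],
    [29.2, -30.7, 0, 0, 0],
    [29.2, -30.7, 0, 0, 0],
    [29.2, -30.7, 0, 0, 0],
    [29.2, -30.7, 0, 0, 0],
    [29.2, -30.7, 0, 0, 0],
    [29.2, -30.7, 0, 0, 0],
    [29.2, -30.7, 0, 0, 0],
    [29.2, -30.7, 6, 0, 0]
  ]
}}

```text
time_s: 2.6
tcp_pos: [0.7094, 0.2411, 0.2486]
tool_rot: [0.992, 0.127, 0.007, -0.001]
contact_force: [0.0, -0.1, -0.0]
gripper_width: -0.0001
finger_force: 0.0
```

Emit:
{"op": "carry_out", "data": {
  "commands": [
    [0, 0, 5, 0, 0],
    [0, 0, 10, 0, 0],
    [0, 0, 14, 0, 0],
    [0, 0, 14, 0, 0],
    [0, 0, 14, 0, 0]
  ]
}}

```text
time_s: 3.22
tcp_pos: [0.7071, 0.241, 0.1032]
tool_rot: [0.992, 0.128, 0.002, -0.0]
contact_force: [-0.2, 0.4, 0.6]
gripper_width: -0.0002
finger_force: 0.0
```

```bash
python3 - <<'E'
from h import *
go((.706,.244,.08),yaw=.257)
t=cap('top','t1'); s=cap('scene','s1')
a=cv2.resize(t['pixels'][115:225,175:255,::-1],None,fx=5,fy=5,interpolation=cv2.INTER_CUBIC)
b=cv2.resize(s['pixels'][125:215,255:335,::-1],None,fx=5,fy=5,interpolation=cv2.INTER_CUBIC)
o=np.zeros((560,800,3),np.uint8); o[:a.shape[0],:400]=a; o[:b.shape[0],400:]=b; cv2.imwrite('pics/z1.png',o)
E
```

```text
t 3.23 tcp [0.7071 0.241  0.1032] yaw 0.2558 F [-0.25  0.41  0.62] w -0.0002 q [ 0.23  0.4   1.38 -0.    1.36  1.54]
[-0.04 -0.32  2.32] -0.001
```

View pics/z1.png

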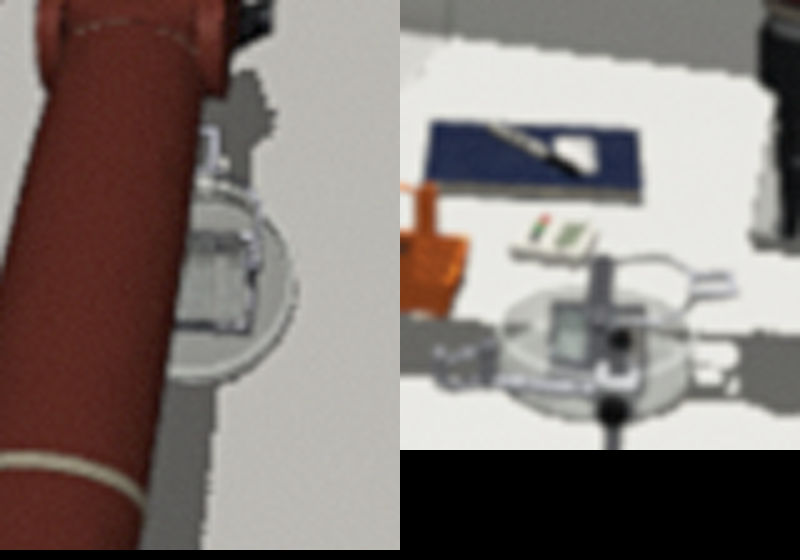

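Emit:
{"op": "carry_out", "data": {
  "commands": [
    [0, -0.3, 2.4, 0, 0],
    [0, -0.3, 2.4, 0, 0],
    [-1.8, -0.3, 2.4, 0, 0],
    [-1.8, -0.3, 2.4, 0, 0],
    [-1.8, -0.3, 2.4, 0, 0]
  ]
}}

```text
time_s: 3.95
tcp_pos: [0.6882, 0.24, 0.0766]
tool_rot: [0.992, 0.128, 0.0, -0.0]
contact_force: [-1.1, -0.2, -0.0]
gripper_width: 0.0001
finger_force: 0.0
```

Emit:
{"op": "carry_out", "data": {
  "commands": [
    [-0.3, 0, 0, 0, 0],
    [-0.3, 0, 0, 0, 0],
    [-0.3, 0, 0, 0, 0]
  ]
}}

```text
time_s: 4.32
tcp_pos: [0.6851, 0.2391, 0.0764]
tool_rot: [0.992, 0.128, 0.0, -0.0]
contact_force: [0.7, -0.6, -1.6]
gripper_width: 0.0001
finger_force: 0.0
```

Emit:
{"op": "carry_out", "data": {
  "commands": [
    [-0.3, 0, 0, 0, 0],
    [-0.3, 0, 0, 0, 0]
  ]
}}

```text
time_s: 4.58
tcp_pos: [0.6818, 0.2383, 0.0763]
tool_rot: [0.992, 0.128, -0.0, 0.0]
contact_force: [1.1, -0.2, 0.0]
gripper_width: 0.0004
finger_force: 0.0
```

```bash
python3 - <<'E'
from h import *
go((.672,.235,.088))
s=cap('scene','s2'); print(proj(s,(.672,.235,.088)),proj(s,get_state()['tcp_pos']))
cv2.imwrite('pics/z2.png',cv2.resize(s['pixels'][120:215,250:370,::-1],None,fx=6,fy=6,interpolation=cv2.INTER_CUBIC))
E
```

```text
t 4.58 tcp [0.6818 0.2383 0.0763] yaw 0.2568 F [ 1.09 -0.24  0.03] w 0.0004 q [0.23 0.37 1.46 0.   1.3  1.55]
[-1.03  0.07 -1.17] None
(np.float64(321.9866561269538), np.float64(181.42635851702389)) (np.float64(324.3664773609492), np.float64(184.07713758263455))
```

View pics/z2.png

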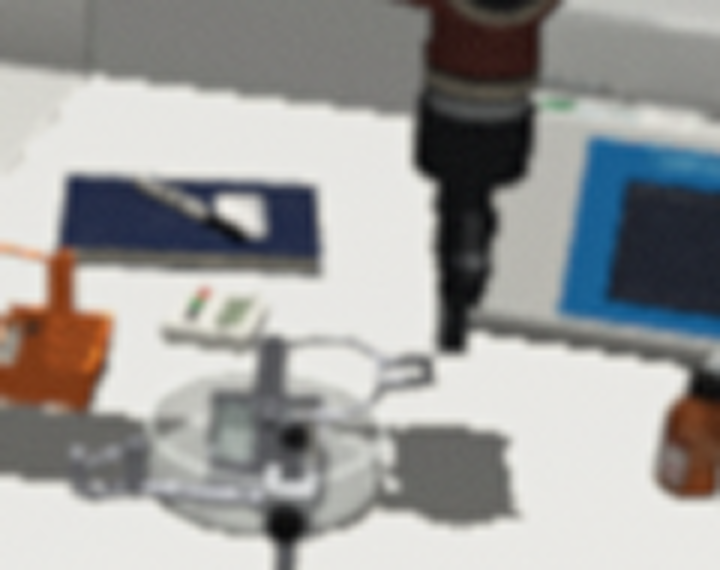

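```bash
python3 - <<'E'
from h import *
s=load('s2'); t=load('t1')
print('s0 tip',proj(s,(.261,-.568,.204)),'seen~',(130*.64,400*.64),'s1',proj(s,(.7071,.241,.1032)))
im=s['pixels'].astype(int)[150:195,310:345].sum(2); print(im[22:38,8:24])
print(proj(s,(0,0,0)),proj(s,(.682,.238,.0)),proj(s,(.682,.238,.25)))
o=cv2.imread('pics/s0.png')[250:450,40:240]; 
E
```

```text
s0 tip (np.float64(95.10160553599854), np.float64(259.3060465789149)) seen~ (83.2, 256.0) s1 (np.float64(331.6205604941024), np.float64(178.70619352040526))
[[691 695 696 686 549 313 149  77  68 145 294 359 385 411 427 439]
 [691 694 696 686 540 297 134  78  70 140 252 313 319 324 335 350]
 [692 695 697 682 530 272 118  64  73 154 257 311 326 300 282 278]
 [694 694 694 666 497 248 100  62  85 222 423 520 516 431 336 311]
 [694 696 697 647 470 227  88  56  80 285 555 673 671 611 548 528]
 [690 692 689 650 496 261 113  82 118 327 588 695 700 692 683 681]
 [610 613 620 611 526 378 290 267 283 432 614 692 696 694 695 695]
 [438 437 438 485 546 565 547 542 549 596 664 691 694 694 693 694]
 [389 372 318 363 572 673 686 686 683 685 691 694 692 693 691 694]
 [537 505 394 352 565 690 700 695 697 694 695 695 694 692 691 695]
 [541 510 393 338 537 669 692 695 692 692 694 692 692 691 694 691]
 [388 366 349 374 530 656 691 693 695 694 694 692 691 693 692 693]
 [464 472 513 551 611 674 691 692 692 694 692 691 695 693 692 695]
 [634 636 662 682 687 692 694 694 694 692 694 693 692 692 692 692]
 [692 690 694 697 695 692 692 692 693 693 692 691 695 693 692 693]
 [694 694 694 695 693 694 694 694 694 692 694 694 692 694 691 692]]
(np.float64(140.15304349734504), np.float64(200.37809731005245)) (np.float64(322.54842533791907), np.float64(200.95744388569094)) (np.float64(328.8788130509496), np.float64(142.80677238499075))
```

Emit:
{"op": "carry_out", "data": {
  "commands": [
    [1.8, 0, 0, 0, 0],
    [1.8, 0, 3, 0, 0],
    [1.8, 0, 6, 0, 0],
    [1.8, 0, 7, 0, 0],
    [1.8, 0, 7.2, 0, 0],
    [1.8, 0, 7.4, 0, 0],
    [1.8, 0, 7.4, 0, 0]
  ]
}}

```text
time_s: 5.5
tcp_pos: [0.7003, 0.2432, 0.0039]
tool_rot: [0.992, 0.128, 0.001, -0.0]
contact_force: [-0.1, 0.2, 1.6]
gripper_width: 0.0001
finger_force: 0.0
```

Emit:
{"op": "carry_out", "data": {
  "commands": [
    [0, 0, 0.2, 0, 0],
    [0, 0, 0.4, 0, 0],
    [0, 0, 0.5, 0, 0]
  ]
}}

```text
time_s: 5.88
tcp_pos: [0.6993, 0.2429, -0.0028]
tool_rot: [0.992, 0.128, -0.0, 0.0]
contact_force: [-0.0, -0.1, -0.3]
gripper_width: 0.0002
finger_force: 0.0
```

Emit:
{"op": "carry_out", "data": {
  "commands": [
    [0, 0, 0.2, 0, 0],
    [0, 0, 0.4, 0, 0],
    [0, 0, 0.5, 0, 0],
    [0, 0, 0.5, 0, 0]
  ]
}}

```text
time_s: 6.38
tcp_pos: [0.6993, 0.2429, -0.0078]
tool_rot: [0.992, 0.128, -0.0, -0.0]
contact_force: [0.2, -0.5, -0.4]
gripper_width: 0.0004
finger_force: 0.0
```

```bash
python3 - <<'E'
from h import *
go((.7,.243,.08))
s=cap('scene','s3'); p=proj(s,get_state()['tcp_pos']);print(p)
u,v=map(int,p); print(s['pixels'].astype(int)[v-14:v+6,u-8:u+9].sum(2))
E
```

```text
t 6.38 tcp [ 0.6993  0.2429 -0.0078] yaw 0.2567 F [ 0.17 -0.53 -0.36] w 0.0004 q [0.23 0.5  1.45 0.   1.19 1.55]
[ 0.06  0.01 -8.78] None
(np.float64(326.891366926346), np.float64(202.75999304300458))
[[692 695 693 694 693 697 676 501 201  34  50  50  57  45 161 412 623]
 [695 697 695 698 695 700 689 514 216  51  41  55  45  85 256 514 667]
 [689 689 690 690 691 694 673 511 232  66  51  64  79 166 373 598 692]
 [584 583 582 583 583 585 556 429 216  85  55  69 137 236 413 601 685]
 [371 374 373 373 375 374 353 286 184  90  50  88 185 269 358 497 572]
 [353 322 302 296 299 292 274 241 179  89  54  93 210 283 311 347 376]
 [536 438 328 307 301 299 279 246 177  83  54 106 217 288 294 302 298]
 [668 535 359 297 305 298 274 233 161  71  57 117 221 294 306 308 298]
 [689 552 361 301 302 297 271 227 152  89  73 130 229 292 303 304 304]
 [670 538 352 297 307 305 287 258 202 165 159 188 256 297 309 304 302]
 [632 488 337 302 304 306 303 294 271 246 251 271 292 301 307 307 308]
 [636 484 337 303 300 309 305 307 302 301 301 301 303 305 302 309 309]
 [660 519 349 301 303 308 304 310 305 310 310 311 305 306 310 313 310]
 [592 476 340 306 306 307 303 309 306 310 301 309 313 306 304 307 306]
 [543 447 329 301 304 305 307 310 304 307 311 302 305 308 311 306 303]
 [522 429 325 301 304 308 303 309 307 308 308 302 305 313 310 305 308]
 [371 332 307 300 303 302 303 303 305 308 309 307 306 307 305 309 309]
 [380 360 366 362 366 359 331 310 297 301 303 309 305 297 302 306 306]
 [568 558 559 560 563 542 467 382 335 302 302 298 299 313 334 322 312]
 [690 687 689 688 687 678 628 557 465 389 364 364 366 391 463 454 414]]
```

Emit:
{"op": "carry_out", "data": {
  "commands": [
    [0, 0, 0.3, 0, 0],
    [0, 0, 0.6, 0, 0],
    [0, 0, 0.7, 0, 0],
    [0, 0, 0.7, 0, 0]
  ]
}}

```text
time_s: 6.92
tcp_pos: [0.6993, 0.2429, -0.0148]
tool_rot: [0.992, 0.128, -0.0, 0.0]
contact_force: [-0.3, -0.0, 0.0]
gripper_width: -0.0001
finger_force: 0.0
```

Emit:
{"op": "carry_out", "data": {
  "commands": [
    [0, 0, 0.15, 0, 0],
    [0, 0, 0.3, 0, 0],
    [0, 0, 0.3, 0, 0]
  ]
}}

```text
time_s: 7.3
tcp_pos: [0.6993, 0.2429, -0.0178]
tool_rot: [0.992, 0.128, -0.0, 0.0]
contact_force: [-0.7, 0.7, 0.6]
gripper_width: -0.0002
finger_force: 0.0
```

Emit:
{"op": "carry_out", "data": {
  "commands": [
    [0, 0, 0.15, 0, 0],
    [0, 0, 0.3, 0, 0],
    [0, 0, 0.3, 0, 0]
  ]
}}

```text
time_s: 7.68
tcp_pos: [0.6992, 0.2429, -0.0209]
tool_rot: [0.992, 0.128, -0.0, 0.0]
contact_force: [0.3, -0.5, 0.7]
gripper_width: -0.0
finger_force: 0.0
```

Emit:
{"op": "carry_out", "data": {
  "commands": [
    [0, 0, 0.15, 0, 0],
    [0, 0, 0.3, 0, 0],
    [0, 0, 0.3, 0, 0]
  ]
}}

```text
time_s: 8.05
tcp_pos: [0.6993, 0.2429, -0.0239]
tool_rot: [0.992, 0.128, -0.0, 0.0]
contact_force: [-0.1, -0.4, 0.9]
gripper_width: -0.0
finger_force: 0.0
```

```bash
python3 - <<'E'
from h import *
go((.7,.243,.08))
s=cap('scene','s4'); p=proj(s,get_state()['tcp_pos']);print(p)
u,v=map(int,p); print(s['pixels'].astype(int)[v-14:v+6,u-8:u+9].sum(2))
cv2.imwrite('pics/z4.png',cv2.resize(s['pixels'][130:220,270:390,::-1],None,fx=6,fy=6,interpolation=cv2.INTER_CUBIC))
E
```

```text
t 8.05 tcp [ 0.6993  0.2429 -0.0239] yaw 0.2568 F [-0.09 -0.42  0.95] w -0.0 q [ 0.23  0.52  1.45 -0.    1.17  1.55]
[ 7.000e-02  1.000e-02 -1.039e+01] None
(np.float64(326.48146728454776), np.float64(206.18847113656102))
[[375 374 378 377 376 366 288 155  75  45  56  63  56  57 195 435 558]
 [349 324 299 300 299 294 242 163  90  60  59  62  64  81 171 300 367]
 [535 441 328 299 306 299 259 197 123  67  57  79 119 152 220 278 297]
 [668 529 358 296 308 298 263 209 135  68  53 110 188 235 270 294 302]
 [689 555 361 301 308 297 253 204 143  69  63 125 229 284 299 305 304]
 [669 538 355 305 311 295 260 203 134  74  70 139 243 297 306 313 305]
 [631 488 332 296 308 303 262 203 132  65  72 157 251 302 304 308 308]
 [638 483 336 300 304 301 256 185 103  63  80 171 265 300 306 304 306]
 [661 519 353 300 309 304 271 200 134 106 126 202 278 304 306 311 308]
 [593 474 337 304 306 305 290 254 219 204 217 256 296 308 307 304 305]
 [543 446 335 300 302 307 301 292 285 280 282 298 304 311 309 308 307]
 [524 428 334 306 301 308 306 311 306 310 304 308 310 309 310 305 304]
 [369 336 306 302 302 304 303 305 307 303 308 308 307 306 307 308 308]
 [358 357 361 364 355 332 306 302 307 308 308 305 306 308 309 303 308]
 [562 559 561 561 545 468 382 331 304 304 304 301 305 303 305 299 300]
 [689 687 689 689 682 628 554 463 389 367 359 336 334 331 344 360 367]
 [699 699 698 700 697 694 682 627 573 560 540 487 480 469 494 546 556]
 [697 694 697 697 697 697 698 694 689 690 677 640 637 633 648 682 688]
 [697 695 694 697 695 697 696 695 697 700 696 694 693 692 693 698 697]
 [695 696 695 696 693 696 695 697 695 698 698 697 697 695 697 697 696]]
```

View pics/z4.png

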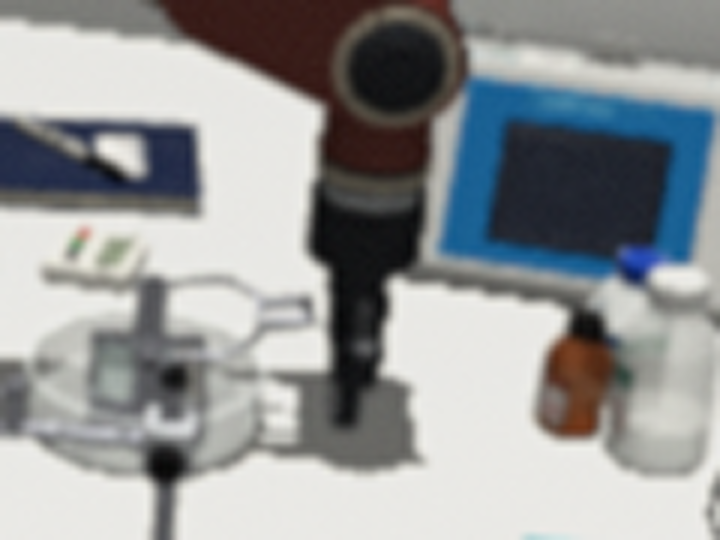

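Emit:
{"op": "carry_out", "data": {
  "commands": [
    [0, 0, 0.15, 0, 0],
    [0, 0, 0.3, 0, 0],
    [0, 0, 0.3, 0, 0]
  ]
}}

```text
time_s: 8.48
tcp_pos: [0.6996, 0.243, -0.0258]
tool_rot: [0.992, 0.128, 0.0, 0.0]
contact_force: [-1.6, 0.1, 4.5]
gripper_width: -0.0
finger_force: 2.2
```

Emit:
{"op": "carry_out", "data": {
  "commands": [
    [0, 0, 0.1, 0, 0],
    [0, 0, 0.2, 0, 0],
    [0, 0, 0.2, 0, 0]
  ]
}}

```text
time_s: 8.85
tcp_pos: [0.6996, 0.243, -0.0259]
tool_rot: [0.992, 0.128, -0.0, 0.0]
contact_force: [-7.2, -2.7, 12.4]
gripper_width: -0.0
finger_force: 6.4
```

Emit:
{"op": "carry_out", "data": {
  "commands": [
    [0, 0, -3, 0, 0],
    [0, 0, -8, 0, 0],
    [0, 0, -8, 0, 0],
    [-0.8, 0, -8, 0, 0],
    [-0.8, 0, -8, 0, 0],
    [-0.8, 0, -8, 0, 0]
  ]
}}

```text
time_s: 9.6
tcp_pos: [0.6905, 0.2406, 0.0495]
tool_rot: [0.992, 0.128, -0.001, 0.0]
contact_force: [-0.1, 0.0, 0.1]
gripper_width: 0.0003
finger_force: 0.0
```

```bash
python3 - <<'E'
from h import *
go((.683,.238,.056),yaw=.257)
E
```

```text
t 9.6 tcp [0.6905 0.2406 0.0495] yaw 0.2568 F [-0.06  0.01  0.11] w 0.0003 q [0.23 0.42 1.45 0.   1.27 1.55]
[-0.79  0.06 -0.65] -0.0
```

Emit:
{"op": "carry_out", "data": {
  "commands": [
    [-0.8, 0, 0, 0, 0],
    [-1.1, 0, -0.2, 0, 0],
    [-1.2, 0, -0.7, 0, 0],
    [-1.4, 0, -1.3, 0, 0],
    [-1.6, 0, -1.9, 0, 0],
    [-1.7, 0, -2.4, 0, 0],
    [-1.7, 0, -2.4, 0, 0]
  ]
}}

```text
time_s: 10.48
tcp_pos: [0.676, 0.2368, 0.0765]
tool_rot: [0.992, 0.128, 0.001, -0.0]
contact_force: [3.0, 1.2, 1.7]
gripper_width: 0.0
finger_force: 1.5
```

```bash
python3 - <<'E'
from h import *
go((.683,.238,.056),yaw=.257)
s=cap('scene','s5')
cv2.imwrite('pics/z5.png',cv2.resize(s['pixels'][130:220,260:360,::-1],None,fx=6,fy=6,interpolation=cv2.INTER_CUBIC))
E
```

```text
t 10.47 tcp [0.676  0.2368 0.0765] yaw 0.2568 F [2.95 1.23 1.74] w 0.0 q [0.23 0.36 1.48 0.   1.3  1.55]
[0.71 0.06 2.05] -0.0
```

View pics/z5.png

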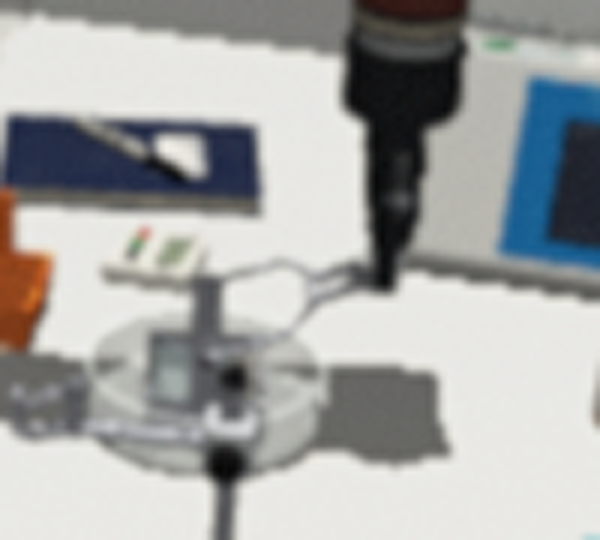

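Emit:
{"op": "carry_out", "data": {
  "commands": [
    [-0.5, 0, -0.9, 0, 0],
    [-1.0, 0, -1.8, 0, 0],
    [-1.5, 0, -2.5, 0, 0],
    [-2.1, 0, -3.2, 0, 0],
    [-2.7, 0, -3.9, 0, 0],
    [-3.4, 0, -4.5, 0, 0],
    [-4.1, 0, -5.0, 0, 0],
    [-4.9, 0, -5.5, 0, 0],
    [-4.9, 0, -5.5, 0, 0]
  ]
}}

```text
time_s: 11.65
tcp_pos: [0.6271, 0.2239, 0.1305]
tool_rot: [0.992, 0.128, -0.0, 0.0]
contact_force: [0.5, -0.9, 0.4]
gripper_width: -0.0001
finger_force: 0.0
```

Emit:
{"op": "carry_out", "data": {
  "commands": [
    [-0.8, 0, -0.4, 0, 0],
    [-1.6, 0, -0.7, 0, 0],
    [-2.4, 0, -0.9, 0, 0],
    [-3.2, 0, -1.0, 0, 0],
    [-4.0, 0, -1.0, 0, 0],
    [-4.4, 0, -1.0, 0, 0],
    [-4.4, 0, -1.0, 0, 0]
  ]
}}

```text
time_s: 12.52
tcp_pos: [0.585, 0.2129, 0.1403]
tool_rot: [0.992, 0.128, -0.0, 0.0]
contact_force: [-1.1, -0.8, -0.4]
gripper_width: -0.0002
finger_force: 0.0
```

```bash
python3 - <<'E'
from h import *
go((.59,.21,.2),yaw=.257)
s=cap('scene','s6')
cv2.imwrite('pics/z6.png',cv2.resize(s['pixels'][110:220,240:360,::-1],None,fx=5,fy=5,interpolation=cv2.INTER_CUBIC))
E
```

```text
t 12.53 tcp [0.585  0.2129 0.1403] yaw 0.2568 F [-1.08 -0.84 -0.42] w -0.0002 q [ 0.23  0.09  1.68 -0.    1.37  1.54]
[ 0.41  0.41 -5.97] -0.0
```

View pics/z6.png

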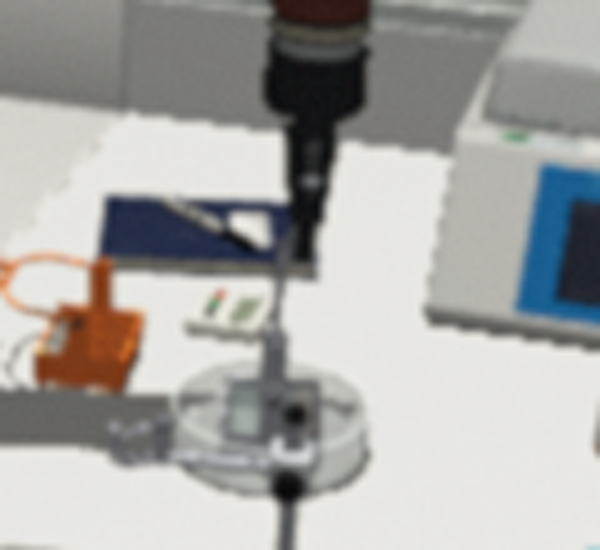

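Emit:
{"op": "carry_out", "data": {
  "commands": [
    [0.6, 0, 0, 0, 0],
    [0.6, 0, -4.5, 0, 0],
    [0.6, 0, -7, 0, 8.5],
    [-1.5, 0, -7, 0, 8.5],
    [-1.5, 0, -7, 0, 8.5],
    [-1.5, 0, -7, 0, 8.5],
    [-1.5, 0, -7, 0, 8.5]
  ]
}}

```text
time_s: 13.45
tcp_pos: [0.571, 0.2092, 0.2097]
tool_rot: [0.992, 0.128, -0.0, 0.0]
contact_force: [-0.1, 0.3, -1.1]
gripper_width: 0.0847
finger_force: 0.0
```

```bash
python3 - <<'E'
from h import *
go((.5705,.2087,.118),yaw=.257)
s=cap('scene','s7')
cv2.imwrite('pics/z7.png',cv2.resize(s['pixels'][110:220,240:360,::-1],None,fx=5,fy=5,interpolation=cv2.INTER_CUBIC))
E
```

```text
t 13.45 tcp [0.571  0.2092 0.2097] yaw 0.2567 F [-0.13  0.3  -1.11] w 0.0847 q [ 0.23  0.01  1.65 -0.    1.48  1.54]
[-0.06  0.03  9.17] -0.0
```

View pics/z7.png

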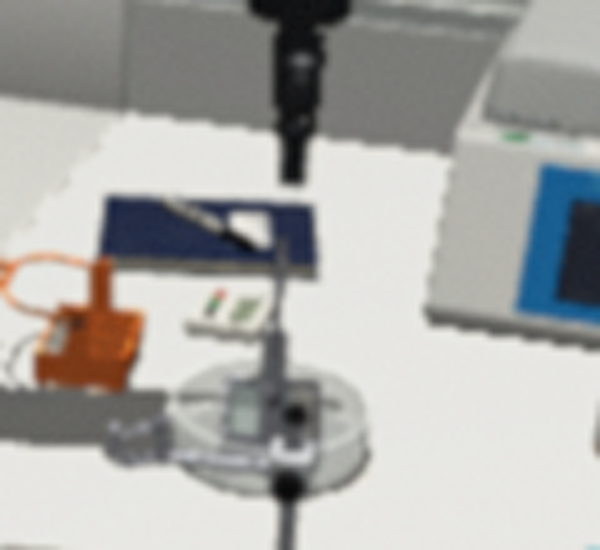

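Emit:
{"op": "carry_out", "data": {
  "commands": [
    [0, 0, 4, 0, 8.5],
    [0, 0, 7, 0, 8.5],
    [0, 0, 8.2, 0, 8.5],
    [0, 0, 9.1, 0, 8.5],
    [0, 0, 9.1, 0, 8.5],
    [0, 0, 9.1, 0, 8.5]
  ]
}}

```text
time_s: 14.25
tcp_pos: [0.5717, 0.2094, 0.1209]
tool_rot: [0.992, 0.128, 0.001, -0.0]
contact_force: [-0.2, 0.6, 1.0]
gripper_width: 0.0849
finger_force: 0.0
```

```bash
python3 - <<'E'
from h import *
s=load('s7'); print(onz(s,240+284/5-.4,110+237/5-.4,.179), onz(s,240+281/5-.4,110+262/5-.4,.161))
go((.5705,.2087,.118),yaw=.257)
E
```

```text
[0.56584733 0.22682597 0.179     ] [0.5662817  0.21985431 0.161     ]
t 14.25 tcp [0.5717 0.2094 0.1209] yaw 0.2569 F [-0.24  0.64  0.98] w 0.0849 q [0.23 0.08 1.73 0.   1.33 1.54]
[-0.14  0.04  0.29] -0.0
```

Emit:
{"op": "carry_out", "data": {
  "commands": [
    [-0.2, 0, 0.3, 0, 8.5],
    [-0.2, 0, 0.3, 0, 5],
    [-0.2, 0, 0.3, 0, 3.0],
    [-0.2, 0, 0.3, 0, 3.0],
    [-0.2, 0, 0.3, 0, 3.0],
    [-0.2, 0, 0.3, 0, 3.0]
  ],
  "newtons": 40
}}

```text
time_s: 15.0
tcp_pos: [0.5704, 0.2105, 0.1192]
tool_rot: [0.992, 0.128, 0.002, -0.002]
contact_force: [0.2, 3.5, 6.8]
gripper_width: 0.0353
finger_force: 44.5
```

Emit:
{"op": "carry_out", "data": {
  "commands": [
    [0, 0, -0.5, 0, 3.0],
    [0, 0, -1.5, 0, 3.0],
    [0, 0, -3, 0, 3.0],
    [0, 0, -5, 0, 3.0],
    [0, 0, -7, 0, 3.0],
    [0, 0, -9, 0, 3.0],
    [0, 0, -10, 0, 3.0],
    [0, 0, -10, 0, 3.0],
    [0, 0, -10, 0, 3.0]
  ],
  "newtons": 70
}}

```text
time_s: 16.12
tcp_pos: [0.5683, 0.2085, 0.2153]
tool_rot: [0.992, 0.128, -0.001, 0.0]
contact_force: [-0.8, -0.6, -5.2]
gripper_width: 0.0351
finger_force: 73.3
```

```bash
python3 - <<'E'
from h import *
go((.5,.1,.22),yaw=.149)
s=cap('scene','s8'); t=cap('top','t8')
a=cv2.resize(s['pixels'][100:215,235:350,::-1],None,fx=5,fy=5,interpolation=cv2.INTER_CUBIC)
b=cv2.resize(load('s4')['pixels'][190:222,255:310,::-1],None,fx=4,fy=4,interpolation=cv2.INTER_CUBIC)
c=cv2.resize(load('scene0')['pixels'][185:212,255:310,::-1],None,fx=4,fy=4,interpolation=cv2.INTER_CUBIC)
o=np.zeros((600,800,3),np.uint8);o[:575,:575]=a;o[:c.shape[0],576:796]=c;
cv2.imwrite('pics/z8.png',o)
# hook tip column in scene0: dark/bright profile
g=load('scene0')['pixels'].astype(int).sum(2); print(g[190:206,258:282])
for z in(.17,.18,.19,.2,.21,.22,.23): print(z,np.round(proj(s,(.5521,-.168,z)),1))
E
```

```text
t 16.12 tcp [0.5683 0.2085 0.2153] yaw 0.2568 F [-0.79 -0.56 -5.21] w 0.0351 q [0.23 0.   1.65 0.   1.49 1.54]
[-9.36  8.76 -0.45] 0.108
[[694 696 696 699 696 696 695 700 704 704 701 704 704 705 703 696 689 639
  580 584 600 615 632 653]
 [706 706 707 707 706 706 704 704 704 702 703 704 704 701 695 688 675 634
  598 601 623 626 633 637]
 [703 703 703 705 705 706 703 703 704 703 704 704 697 662 623 619 624 623
  619 611 618 607 590 583]
 [704 704 703 701 701 702 703 702 705 703 701 691 647 556 466 479 532 597
  626 614 591 575 557 554]
 [703 704 700 687 684 684 694 702 699 690 678 623 530 418 346 374 462 545
  600 618 602 577 557 553]
 [704 703 699 650 600 606 662 682 648 606 593 550 441 311 279 323 410 499
  551 594 616 611 592 568]
 [702 706 697 602 475 477 577 598 540 525 586 605 499 333 275 305 381 479
  516 541 583 609 616 610]
 [703 706 694 573 387 392 513 545 555 611 671 686 572 379 289 311 372 455
  499 505 527 559 594 608]
 [703 705 693 565 363 378 544 625 670 695 710 699 581 396 286 289 356 446
  490 500 508 514 532 560]
 [704 704 697 563 362 388 580 690 705 703 700 670 544 370 288 308 375 466
  496 510 523 520 520 524]
 [702 704 697 580 393 372 521 640 660 629 597 561 466 339 294 360 466 533
  542 569 588 565 540 536]
 [701 704 698 612 445 369 410 484 519 480 440 429 404 337 318 386 490 538
  538 566 585 558 525 537]
 [703 703 700 661 563 471 403 385 420 440 455 462 481 458 431 470 508 485
  429 423 447 452 450 484]
 [703 702 705 697 673 626 572 530 546 583 606 623 640 636 616 630 643 592
  474 367 367 410 437 445]
 [703 702 705 705 705 699 691 681 686 694 699 698 701 701 699 700 706 697
  622 491 427 436 475 493]
 [702 704 703 704 703 705 705 705 705 708 704 706 705 706 706 704 709 706
  699 640 573 502 468 467]]
0.17 [262.1 209.4]
0.18 [262.2 206.6]
0.19 [262.3 203.8]
0.2 [262.4 201. ]
0.21 [262.4 198.1]
0.22 [262.5 195.2]
0.23 [262.6 192.3]
```

View pics/z8.png

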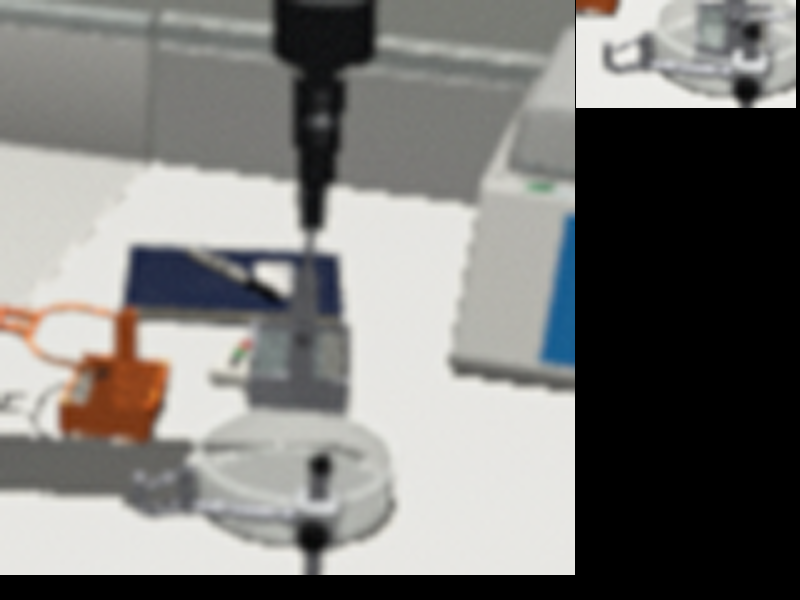

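```bash
python3 - <<'E'
from h import *
u=np.array([np.cos(.149),np.sin(.149)]); o=np.array([.566,-.165])
p=o-.080*u; go((*p,.215),yaw=.149)
E
```

```text
t 16.23 tcp [0.5682 0.2085 0.215 ] yaw 0.2568 F [-0.2  -0.44 -4.63] w 0.0345 q [0.23 0.   1.65 0.   1.49 1.54]
[-17.65  35.21   0.04] 0.108
```

Emit:
{"op": "carry_out", "data": {
  "commands": [
    [-0.9, 1.8, 0, 0, 3],
    [-2.6, 5.3, 0, 0.02, 3],
    [-4.6, 9.2, 0, 0.04, 3],
    [-6.6, 13.2, 0, 0.06, 3],
    [-8.6, 17.2, 0, 0.08, 3],
    [-10.6, 21.2, 0, 0.1, 3],
    [-12.6, 25.2, 0, 0.108, 3],
    [-14.6, 29.2, 0, 0.108, 3],
    [-16.4, 32.7, 0, 0.108, 3],
    [-17.4, 34.7, 0, 0.108, 3]
  ]
}}

```text
time_s: 17.48
tcp_pos: [0.4872, -0.1735, 0.216]
tool_rot: [0.997, 0.073, -0.001, 0.0]
contact_force: [-0.3, 0.4, -5.6]
gripper_width: 0.0348
finger_force: 74.1
```

Emit:
{"op": "carry_out", "data": {
  "commands": [
    [0, 0, 0.5, 0, 3],
    [0, 0, 1.5, 0, 3],
    [0, 0, 2.5, 0, 3],
    [0, 0, 3, 0, 3],
    [0, 0, 3, 0, 3],
    [0, 0, 3, 0, 3]
  ]
}}

```text
time_s: 18.23
tcp_pos: [0.489, -0.1711, 0.1868]
tool_rot: [0.997, 0.075, 0.0, 0.0]
contact_force: [-0.5, -0.3, -4.2]
gripper_width: 0.0347
finger_force: 74.2
```

```bash
python3 - <<'E'
from h import *
u=np.array([np.cos(.149),np.sin(.149)]); o=np.array([.566,-.165])
p=o-.04*u; go((*p,.184),yaw=.149)
s=cap('scene','s9'); t=cap('top','t9')
a=cv2.resize(s['pixels'][160:260,215:320,::-1],None,fx=6,fy=6,interpolation=cv2.INTER_CUBIC); cv2.imwrite('pics/z9.png',a[:600,:800])
E
```

```text
t 18.23 tcp [ 0.489  -0.1711  0.1868] yaw 0.1493 F [-0.48 -0.31 -4.24] w 0.0347 q [-0.48 -0.19  1.88 -0.    1.46  0.94]
[3.7  0.54 0.28] 0.0
```

View pics/z9.png

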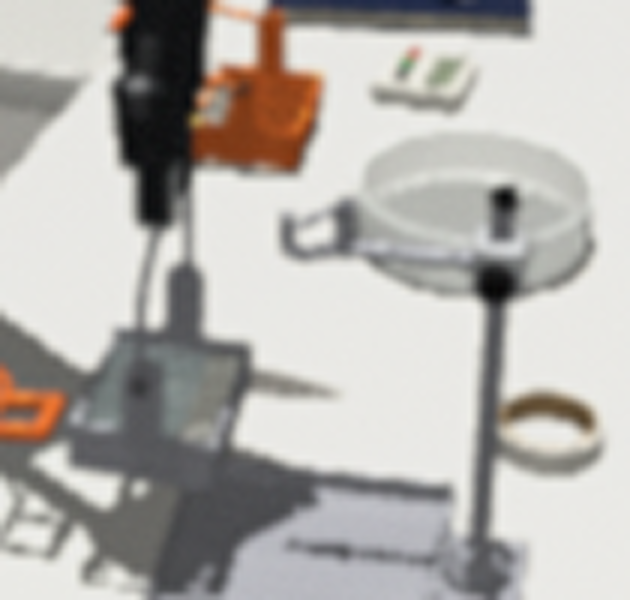

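```bash
python3 - <<'E'
from h import *
s=load('s9')
for z in(.2,.205,.21,.215): print(z,np.round(proj(s,(.486,-.194,z)),1),np.round(proj(s,(.486,-.171,z)),1))
E
```

```text
0.2 [238.8 201.4] [241.4 197.7]
0.205 [238.8 199.9] [241.4 196.3]
0.21 [238.8 198.5] [241.4 194.9]
0.215 [238.8 197. ] [241.4 193.5]
```

Emit:
{"op": "carry_out", "data": {
  "commands": [
    [0.5, 0.2, 0.3, 0, 3],
    [1.5, 0.5, 0.3, 0, 3],
    [2.7, 0.5, 0.3, 0, 3],
    [3.8, 0.5, 0.3, 0, 3],
    [4.5, 0.5, 0.3, 0, 3],
    [4.7, 0.5, 0.3, 0, 3],
    [4.7, 0.5, 0.3, 0, 3],
    [4.7, 0.5, 0.3, 0, 3]
  ]
}}

```text
time_s: 19.32
tcp_pos: [0.5357, -0.1692, 0.1834]
tool_rot: [0.997, 0.074, -0.0, 0.0]
contact_force: [0.3, -0.2, -4.9]
gripper_width: 0.0352
finger_force: 74.3
```

Emit:
{"op": "carry_out", "data": {
  "commands": [
    [0.1, 0, 0, 0, 3],
    [0.25, 0, 0, 0, 3],
    [0.25, 0, 0, 0, 3]
  ]
}}

```text
time_s: 19.7
tcp_pos: [0.5384, -0.1688, 0.1835]
tool_rot: [0.997, 0.074, 0.0, 0.0]
contact_force: [-0.3, -0.6, -4.5]
gripper_width: 0.035
finger_force: 74.3
```

Emit:
{"op": "carry_out", "data": {
  "commands": [
    [0.1, 0, 0, 0, 3],
    [0.25, 0, 0, 0, 3],
    [0.25, 0, 0, 0, 3]
  ]
}}

```text
time_s: 20.08
tcp_pos: [0.5409, -0.1684, 0.1834]
tool_rot: [0.997, 0.074, -0.0, -0.0]
contact_force: [-0.6, -0.6, -4.0]
gripper_width: 0.0348
finger_force: 74.3
```

Emit:
{"op": "carry_out", "data": {
  "commands": [
    [0.1, 0, 0, 0, 3],
    [0.2, 0, 0, 0, 3],
    [0.2, 0, 0, 0, 3]
  ]
}}

```text
time_s: 20.45
tcp_pos: [0.5429, -0.1681, 0.1834]
tool_rot: [0.997, 0.074, -0.0, -0.0]
contact_force: [-0.4, 0.3, -4.6]
gripper_width: 0.0347
finger_force: 74.3
```

Emit:
{"op": "carry_out", "data": {
  "commands": [
    [0.1, 0, 0, 0, 3],
    [0.2, 0, 0, 0, 3],
    [0.2, 0, 0, 0, 3]
  ]
}}

```text
time_s: 20.82
tcp_pos: [0.5447, -0.1678, 0.1834]
tool_rot: [0.997, 0.074, -0.0, 0.0]
contact_force: [-0.7, 0.1, -5.7]
gripper_width: 0.035
finger_force: 74.3
```

Emit:
{"op": "carry_out", "data": {
  "commands": [
    [0.1, 0, 0, 0, 3],
    [0.2, 0, 0, 0, 3],
    [0.2, 0, 0, 0, 3]
  ]
}}

```text
time_s: 21.2
tcp_pos: [0.5452, -0.1678, 0.1833]
tool_rot: [0.997, 0.074, -0.002, -0.0]
contact_force: [-7.7, -0.8, -2.0]
gripper_width: 0.0347
finger_force: 74.6
```

Emit:
{"op": "carry_out", "data": {
  "commands": [
    [-0.4, 0, 0, 0, 3],
    [-0.8, 0, 0, 0, 3],
    [-0.8, 0, -1.2, 0, 3],
    [-0.8, 0, -2.5, 0, 3],
    [-0.8, 0, -2.5, 0, 3],
    [-0.8, 0, -2.5, 0, 3],
    [-0.8, 0, -2.5, 0, 3]
  ]
}}

```text
time_s: 22.08
tcp_pos: [0.5386, -0.1686, 0.2078]
tool_rot: [0.997, 0.074, -0.0, -0.0]
contact_force: [0.2, 0.2, -4.5]
gripper_width: 0.0345
finger_force: 74.3
```

```bash
python3 - <<'E'
from h import *
u=np.array([np.cos(.149),np.sin(.149)]); c=np.array([.5447,-.1678])
go((*(c+.015*u),.208),yaw=.149)
E
```

```text
t 22.07 tcp [ 0.5386 -0.1686  0.2078] yaw 0.1488 F [ 0.21  0.19 -4.49] w 0.0345 q [-0.44 -0.09  1.75  0.    1.48  0.99]
[ 2.11  0.01 -0.02] -0.0
```

Emit:
{"op": "carry_out", "data": {
  "commands": [
    [0.4, 0, 0, 0, 3],
    [0.9, 0, 0, 0, 3],
    [1.4, 0, 0, 0, 3],
    [1.9, 0, 0, 0, 3],
    [2.1, 0, 0, 0, 3],
    [2.1, 0, 0, 0, 3],
    [2.1, 0, 0, 0, 3]
  ]
}}

```text
time_s: 22.95
tcp_pos: [0.5595, -0.1656, 0.2084]
tool_rot: [0.997, 0.074, -0.0, -0.0]
contact_force: [1.0, 0.8, -5.3]
gripper_width: 0.0344
finger_force: 74.2
```

Emit:
{"op": "carry_out", "data": {
  "commands": [
    [0, 0, 0.2, 0, 3],
    [0, 0, 0.4, 0, 3],
    [0, 0, 0.6, 0, 3],
    [0, 0, 0.7, 0, 3],
    [0, 0, 0.7, 0, 3]
  ]
}}

```text
time_s: 23.58
tcp_pos: [0.5596, -0.1656, 0.2012]
tool_rot: [0.997, 0.074, -0.0, -0.0]
contact_force: [0.8, -0.2, -4.1]
gripper_width: 0.0348
finger_force: 74.2
```

Emit:
{"op": "carry_out", "data": {
  "commands": [
    [0, 0, 0.1, 0, 3],
    [0, 0, 0.2, 0, 3],
    [0, 0, 0.3, 0, 3],
    [0, 0, 0.3, 0, 3]
  ]
}}

```text
time_s: 24.08
tcp_pos: [0.5595, -0.1656, 0.1982]
tool_rot: [0.997, 0.074, -0.0, -0.0]
contact_force: [0.8, 0.1, -4.4]
gripper_width: 0.0349
finger_force: 74.2
```

Emit:
{"op": "carry_out", "data": {
  "commands": [
    [0, 0, 0.1, 0, 3],
    [0, 0, 0.2, 0, 3],
    [0, 0, 0.2, 0, 3]
  ]
}}

```text
time_s: 24.45
tcp_pos: [0.5596, -0.1656, 0.1962]
tool_rot: [0.997, 0.074, -0.0, -0.0]
contact_force: [-0.6, -0.6, -4.2]
gripper_width: 0.0346
finger_force: 74.2
```

Emit:
{"op": "carry_out", "data": {
  "commands": [
    [0, 0, 0.1, 0, 3],
    [0, 0, 0.2, 0, 3],
    [0, 0, 0.2, 0, 3]
  ]
}}

```text
time_s: 24.82
tcp_pos: [0.5597, -0.1656, 0.1947]
tool_rot: [0.997, 0.074, 0.0, 0.0]
contact_force: [-0.5, -0.1, -4.0]
gripper_width: 0.0345
finger_force: 74.3
```

Emit:
{"op": "carry_out", "data": {
  "commands": [
    [0, 0, 0.1, 0, 3],
    [0, 0, 0.2, 0, 3],
    [0, 0, 0.2, 0, 3]
  ]
}}

```text
time_s: 25.2
tcp_pos: [0.5598, -0.1657, 0.1927]
tool_rot: [0.997, 0.074, 0.0, 0.0]
contact_force: [-0.7, -0.3, -2.0]
gripper_width: 0.0349
finger_force: 74.4
```

Emit:
{"op": "carry_out", "data": {
  "commands": [
    [0, 0, 0.1, 0, 3],
    [0, 0, 0.2, 0, 3],
    [0, 0, 0.2, 0, 3]
  ]
}}

```text
time_s: 25.58
tcp_pos: [0.5597, -0.1657, 0.1906]
tool_rot: [0.997, 0.074, 0.0, 0.0]
contact_force: [-0.4, -0.2, 0.5]
gripper_width: 0.0351
finger_force: 74.5
```

Emit:
{"op": "carry_out", "data": {
  "commands": [
    [0, 0, 0.1, 0, 3],
    [0, 0, 0.2, 0, 3],
    [0, 0, 0.2, 0, 3]
  ]
}}

```text
time_s: 25.95
tcp_pos: [0.5595, -0.1657, 0.1884]
tool_rot: [0.997, 0.074, -0.0, 0.0]
contact_force: [-1.6, 0.3, -0.0]
gripper_width: 0.0349
finger_force: 74.7
```

Emit:
{"op": "carry_out", "data": {
  "commands": [
    [0, 0, 0.1, 0, 3],
    [0, 0, 0.2, 0, 3],
    [0, 0, 0.2, 0, 3]
  ]
}}

```text
time_s: 26.32
tcp_pos: [0.5598, -0.1657, 0.1867]
tool_rot: [0.997, 0.074, 0.0, 0.0]
contact_force: [-1.3, -0.4, 2.5]
gripper_width: 0.0348
finger_force: 74.9
```

Emit:
{"op": "carry_out", "data": {
  "commands": [
    [0, 0, 0.1, 0, 3],
    [0, 0, 0.15, 0, 3],
    [0, 0, 0.15, 0, 3]
  ]
}}

```text
time_s: 26.7
tcp_pos: [0.5582, -0.1655, 0.1835]
tool_rot: [0.997, 0.074, -0.002, -0.0]
contact_force: [-4.1, -1.8, -2.2]
gripper_width: 0.0349
finger_force: 74.8
```

Emit:
{"op": "carry_out", "data": {
  "commands": [
    [0, 0, 0.1, 0, 3],
    [0, 0, 0.15, 0, 3],
    [0, 0, 0.15, 0, 3]
  ]
}}

```text
time_s: 27.08
tcp_pos: [0.5596, -0.1652, 0.1825]
tool_rot: [0.997, 0.074, -0.0, -0.0]
contact_force: [-0.3, 0.8, -4.0]
gripper_width: 0.0346
finger_force: 74.3
```

Emit:
{"op": "carry_out", "data": {
  "commands": [
    [0, 0, 0.1, 0, 3],
    [0, 0, 0.15, 0, 3],
    [0, 0, 0.15, 0, 3]
  ]
}}

```text
time_s: 27.45
tcp_pos: [0.5597, -0.1656, 0.1819]
tool_rot: [0.997, 0.074, 0.0, -0.0]
contact_force: [-0.3, 0.7, -5.3]
gripper_width: 0.0346
finger_force: 74.3
```

Emit:
{"op": "carry_out", "data": {
  "commands": [
    [0, 0, 0.1, 0, 3],
    [0, 0, 0.15, 0, 3],
    [0, 0, 0.15, 0, 3]
  ]
}}

```text
time_s: 27.82
tcp_pos: [0.5596, -0.1656, 0.1803]
tool_rot: [0.997, 0.074, -0.0, -0.0]
contact_force: [-0.3, 0.8, -5.4]
gripper_width: 0.0349
finger_force: 74.3
```

Emit:
{"op": "carry_out", "data": {
  "commands": [
    [0, 0, 0.1, 0, 3],
    [0, 0, 0.1, 0, 3],
    [0, 0, 0.1, 0, 3]
  ]
}}

```text
time_s: 28.2
tcp_pos: [0.5596, -0.1656, 0.1794]
tool_rot: [0.997, 0.074, -0.0, -0.0]
contact_force: [-0.3, 0.5, -5.2]
gripper_width: 0.0344
finger_force: 74.3
```

Emit:
{"op": "carry_out", "data": {
  "commands": [
    [0, 0, 0.1, 0, 3],
    [0, 0, 0.1, 0, 3],
    [0, 0, 0.1, 0, 3]
  ]
}}

```text
time_s: 28.58
tcp_pos: [0.5596, -0.1656, 0.1784]
tool_rot: [0.997, 0.074, -0.0, 0.0]
contact_force: [-0.3, 0.7, -4.9]
gripper_width: 0.035
finger_force: 74.3
```

Emit:
{"op": "carry_out", "data": {
  "commands": [
    [0, 0, 0.1, 0, 3],
    [0, 0, 0.1, 0, 3],
    [0, 0, 0.1, 0, 3]
  ]
}}

```text
time_s: 28.95
tcp_pos: [0.5598, -0.1656, 0.1778]
tool_rot: [0.997, 0.074, 0.0, 0.0]
contact_force: [-0.4, 1.3, -2.8]
gripper_width: 0.035
finger_force: 74.4
```

Emit:
{"op": "carry_out", "data": {
  "commands": [
    [0, 0, 0.1, 0, 3],
    [0, 0, 0.1, 0, 3],
    [0, 0, 0.1, 0, 3]
  ]
}}

```text
time_s: 29.32
tcp_pos: [0.56, -0.1657, 0.1775]
tool_rot: [0.997, 0.074, 0.001, 0.0]
contact_force: [-2.9, 1.1, 2.8]
gripper_width: 0.0348
finger_force: 75.1
```

Emit:
{"op": "carry_out", "data": {
  "commands": [
    [0, 0, -0.1, 0, 3.2],
    [0, 0, -0.1, 0, 3.6],
    [0, 0, -0.1, 0, 4.2],
    [0, 0, -0.1, 0, 5],
    [0, 0, -0.1, 0, 6],
    [0, 0, -0.1, 0, 7],
    [0, 0, -0.1, 0, 7]
  ],
  "newtons": 20
}}

```text
time_s: 30.2
tcp_pos: [0.5596, -0.1656, 0.1774]
tool_rot: [0.997, 0.074, 0.0, -0.0]
contact_force: [-0.3, 0.4, 0.3]
gripper_width: 0.0699
finger_force: 0.0
```

Emit:
{"op": "carry_out", "data": {
  "commands": [
    [0, 0, -1, 0, 7],
    [0, 0, -3, 0, 7],
    [0, 0, -6, 0, 7],
    [0, 0, -10, 0, 7],
    [0, 0, -12, 0, 7],
    [0, 0, -12, 0, 7]
  ]
}}

```text
time_s: 30.95
tcp_pos: [0.5606, -0.166, 0.3003]
tool_rot: [0.997, 0.074, 0.002, 0.001]
contact_force: [-0.1, -0.3, -0.7]
gripper_width: 0.0699
finger_force: 0.0
```

```bash
python3 - <<'E'
from h import *
go((.56,-.1656,.3))
s=cap('scene','s10'); d=load('scene0')
# rack pixels: compare seat area; crossbar expected vs seen, and rack region rows
df=np.abs(s['pixels'].astype(int)-load('s9')['pixels'].astype(int)).sum(2)
m=(np.abs(s['pixels'].astype(int)-d['pixels'].astype(int)).sum(2)>120).astype(np.uint8)[165:260,230:310]
for r in m[::2]: print(''.join('#' if x else '.' for x in r))
print([ (k,np.round(proj(s,p),1)) for k,p in dict(loopend=(.56,-.166,.236),cross=(.56,-.166,.2),rackbot=(.56,-.166,.06)).items()])
E
```

```text
t 30.95 tcp [ 0.5606 -0.166   0.3003] yaw 0.1488 F [-0.1  -0.27 -0.69] w 0.0699 q [-0.42 -0.09  1.59 -0.    1.63  1.01]
[-0.05 -0.05  0.03] None
................................#######.........................................
.................................####...........................................
................................................................................
................................................................................
................................................................................
................................................................................
..............................................................#######.........#.
..............................................................######............
..............................................................######............
..............................................................######............
.............................................................#######............
...................................##..................#########
[... 2339 characters left out ...]
######....................
................########################################........................
...................##################################...........................
......................###############......#######..............................
......................##########################................................
.....................####.#####################.................................
.....................####...##################..................................
....................#####....#################..................................
[('loopend', array([265.4, 190.7])), ('cross', array([265.1, 201.1])), ('rackbot', array([263.9, 239. ]))]
```

Emit:
{"op": "carry_out", "data": {
  "commands": [
    [0, 0, -3, 0, 7],
    [0, 0, -4, 0, 7],
    [0, 0, -4, 0, 7],
    [0, 0, -4, 0, 7],
    [0, 0, -4, 0, 7],
    [0, 0, -4, 0, 7],
    [0, 0, -4, 0, 7],
    [0, 0, -4, 0, 7]
  ]
}}

```text
time_s: 32.0
tcp_pos: [0.5596, -0.1656, 0.3374]
tool_rot: [0.997, 0.074, 0.0, -0.0]
contact_force: [-1.2, 0.4, -0.4]
gripper_width: 0.0704
finger_force: 0.0
```

```bash
python3 - <<'E'
from h import *
a=cap('scene','s11')['pixels'].astype(int); b=load('s10')['pixels'].astype(int)
print('moved px near rack',(np.abs(a-b).sum(2)[185:250,255:285]>100).sum())
print(job_done())
E
```

```text
moved px near rack 2
the job is handed in; nothing more can be done
None
```

The job is handed in at about 32 s, verdict not shown: the rack hangs still and level on the hook, let go, and the force dropped and then rose as it should when the bar passes the keeper and seats, though I did not see the keeper shut; I viewed 12 pictures, two over the limit of 10.

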